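Complete the weight case and hold its cover over the screw posts

ROBOT

A 6-joint arm with a two-finger parallel gripper is mounted at the origin on a cart in front of the work surface, level with it; the furniture and walls round the work are solid. World frame = base frame: x ahead of the robot, y to its left, z up, the work surface at z = 0. Lengths are in m, angles in rad, forces in N, time in s.
With the tool pointing down it reaches from about 0.425 to 0.95 m from the base axis. Payload 3.5 kg.
Tool frame: the origin (TCP) lies at the very end of the fingers, on their centre line; the grasp point (between the pads) lies 19 mm behind it; z points along the fingers, y is the line along which they close (so a half turn about z gives the same grasp; the last joint's range is limited). The gripper opens to 85 mm and grips with 20 to 120 N. Pads are 22 mm wide; open, the fingers measure 114 mm over their backs; the gripper's body (76 mm by 85 mm) begins 54 mm behind the grasp point. The pads swing forward as they close: fully open they stand 13 mm farther back than shut.
Start: joints at [-1.495, 0.286, 1.577, -0, 1.279, -0.15], TCP at [0.151, -0.658, 0.231] pointing down, gripper open.
Joint ranges: [-2.77, 2.77], [-0.9, 2.22], [0.21, 2.48], [-1.53, 4.67], [0.24, 2.81], [-2.84, 2.84]. Speed limits (rad/s): [2.79, 2.79, 3.14, 3.14, 3.14, 3.14].

INTERFACE

Orientations are given as a unit quaternion [x, y, z, w].
In Python, from plant import ctrl gives the robot as it stands.
- The arm moves only by the tool carry_out, never from a script. Its argument "deltas" is one flat list of numbers, 6 for each row, row after row: the shift along the tool's x, y, z in m, then the turn, a rotation vector about the tool's x, y, z in rad. A call has 1 to 5 rows; each row is the pose to reach, as a shift and turn from the pose commanded when the call began, along the tool's axes at that moment; what a row does not reach only later rows make up. A row lasts 1/8 s, in which the tool goes at most 62.5 mm and 10.7 degrees, less where a joint would pass 70% of its speed; a pose out of reach is approached as far as the arm can. A call with a gripper value outside its range is refused whole. "grip" is the opening in per cent of the stroke, from 0 (shut) to 100 (fully open), set as the call begins (left out, the last holds). The fingers move at their own pace and stop on an object; "grip_force" is the grip in N (left out, the last holds). Time passes only in rows, so rows that repeat a pose let the fingers close. It gives the time, the measured TCP pose, the force, the opening and the grip force at its end, in the units of the state.
- ctrl.get_state(): the state, without advancing time (a new reading comes with each control period).
- ctrl.read_camera(name): name is "scene" or "top"; returns (picture, depth): 420x560x3 uint8, red, green, blue; 420x560 float32, m along the optical axis (not along the pixel's ray), 0 where there is no reading.
- ctrl.camera_model(name): a dict with "intrinsics" (3x3 intrinsics, pixels), "extrinsics" (4x4, takes a point from world to camera coordinates). Camera axes: x right, y down, z forward; pixel columns grow to the right and rows downward; lengths in m; the calibration is good to about 2 mm. A picture is of the moment at which its call begins. camera_model takes no time and is no camera call.
- ctrl.sign_off(): hands the job in; it is judged then, once.
Trained networks look in the newest picture that a camera, given by its name, has taken for a name from the list of things; names that differ only in an ending like _2 or _b are one class to them, and where a whole thing is asked for, a point or a joint stands for the part that bears it (a point fixed in the world has none). Each returns a list of dicts, best first, with "score" (0 to 1); they miss things now and then, are a little off and sometimes report something else, mostly with a low value. They report only what shows in the picture. A call takes as long as a camera call. They do not tell look-alikes from the thing itself.
- ctrl.find_in(camera, query): "uv" ([column, row] in pixels, amid what is visible of it).
The state is a dict: "time": time; "qpos": joint angles; "dq": joint speeds; "joint_efforts": joint torques, N m; "eef_pos": TCP position; "tcp_rot": TCP orientation; "contact_force": force on the tool from outside, world axes, zero at the start; "wrist_torque": the same for the moment, N m; "opening": opening from 0.0 (shut) to 1.0 (fully open); "finger_force": force on a finger pad.
Only numpy, scipy, OpenCV 4.12 (cv2) and the standard library are available. Lean on these libraries where they do the work, as an engineer would, in place of code of your own. Each camera call takes 0.05 s, during which the arm holds its last target. There are 200 camera calls.

TASK

The balance weights go off for calibration: stand the spare large brass weight upright in the one empty pocket of the blue case, leaving the weights already there and the other things on the table alone. Then pick up the aluminium cover plate by its handle and hold it level about 2 cm above the case's four posts, its corner holes centred over their threaded holes, so that a colleague can put in the screws. Do not rest the plate on the posts or let go of it: finish while holding it still there.

Things in the scene. Friction and masses are not known exactly. Their poses are not given: they have to be found in the camera images.
- case: fixed case for weights: blue board on black base, 264 x 84 x 22 mm, a row of four round pockets along its middle, four steel posts at the corners; origin at the middle of its underside, x along the row, z up. Pockets at x = -78, -26, 26, 78 mm (y = 0), 44 mm wide with a 3 mm chamfer, 12 mm deep. Posts 16 mm thick at x = +-118, y = +-28 mm, tops 58 mm above the table, a 6 mm threaded hole in each top
- pocket_1 (a point): centre of the mouth of pocket 1 of the case, level with the board's top (22 mm above the table). Three of the four pockets hold a weight, one is empty; which one varies
- pocket_2 (a point): centre of the mouth of pocket 2 of the case, level with the board's top (22 mm above the table). Three of the four pockets hold a weight, one is empty; which one varies
- pocket_3 (a point): centre of the mouth of pocket 3 of the case, level with the board's top (22 mm above the table). Three of the four pockets hold a weight, one is empty; which one varies
- pocket_4 (a point): centre of the mouth of pocket 4 of the case, level with the board's top (22 mm above the table). Three of the four pockets hold a weight, one is empty; which one varies
- post_a (a point): threaded hole in the top of the post at x = -118, y = -28 mm of the case, 58 mm above the table
- post_c (a point): threaded hole in the top of the diagonally opposite post, at x = 118, y = 28 mm of the case
- cover: aluminium cover plate, 264 x 84 x 5 mm, about 0.3 kg, balanced, lying loose on the table, handle up; origin at the middle of its underside, x along its length, z up. A 16 mm hole through each corner at x = +-118, y = +-28 mm, the same pattern as the posts; half a turn makes no difference
- handle (a point): middle of the black bar handle on the cover, 40 mm above the plate's underside. The bar runs along the plate's x, is 110 mm long, 12 mm wide and 14 mm high; 28 mm of free height lies below it, with two legs at x = +-46 mm. Axes as the plate's
- hole_a (a point): centre of the cover's corner hole at x = -118, y = -28 mm, on the underside
- hole_c (a point): centre of the cover's diagonally opposite corner hole at x = 118, y = 28 mm, on the underside
- spare_center (a point): the spare, standing on the table by itself: brass balance weight with a knob, 36 mm across its body (which is 31 mm high), knob 20 mm across, 42 mm high in all, 0.2 kg; this point is its centre, 21 mm above its underside, z up
- seated_1_center (a point): a weight that already stands in one of the pockets (to be left there), its underside 10 mm and its top 52 mm above the table: brass balance weight with a knob, 36 mm across its body (which is 31 mm high), knob 20 mm across, 42 mm high in all, 0.2 kg; this point is its centre, 21 mm above its underside, z up
- seated_2_center (a point): a weight that already stands in one of the pockets (to be left there), its underside 10 mm and its top 52 mm above the table: brass balance weight with a knob, 36 mm across its body (which is 31 mm high), knob 20 mm across, 42 mm high in all, 0.2 kg; this point is its centre, 21 mm above its underside, z up
- seated_3_center (a point): a weight that already stands in one of the pockets (to be left there), its underside 10 mm and its top 52 mm above the table: brass balance weight with a knob, 36 mm across its body (which is 31 mm high), knob 20 mm across, 42 mm high in all, 0.2 kg; this point is its centre, 21 mm above its underside, z up
- spare: the same spare weight; origin at the middle of its underside
- small_weight_center (a point): bystander: a much smaller brass weight, 23 mm across and 28 mm high, too small for the pockets; its centre
- stamp_center (a point): bystander: brown wooden hand stamp, 27 x 44 x 69 mm, standing; its centre
- ink_pad_center (a point): bystander: red ink pad, 61 x 91 x 17 mm; its centre
Mind the look-alikes: they are no part of the job. What is shaped like the part that bears seated_1_center but turquoise or white is not meant.

How it is judged:
By the outcome, as a careful person would: the job done as asked, in the order asked, and still so for the second after the job is handed in, while the arm keeps its last pose, push and grip.
It also fails if it takes over 51 s, if anything falls off the work surface, if the arm or the gripper's body presses on something with over 40 N, if the wrist force passes 120 N, or if a joint passes its speed limit or range.

## Working session

There is one attempt and no reset: what is moved stays moved. The work goes in short steps, Python scripts to look and compute and a tool call to move; the robot and the scene stay as the last step left them, time stands still between calls to the robot, and variables do not carry over. Pictures are saved under pics/ and viewed, at most 10 in all, crops included, and the job is handed in when it is done.

Besides the shell and the picture viewer there is one more tool, called after "Request:" by a JSON object that holds its "fn" and its "kwargs". carry_out: Moves the arm, as the interface text tells. Its arguments: {"type":"object","properties":{"deltas":{"type":"array"},"grip":{"type":"number"},"grip_force":{"type":"number"}},"required":["deltas"]}

```bash
mkdir -p pics; ls; cat > h.py <<'E'
import numpy as np, cv2
from plant import ctrl
from scipy.spatial.transform import Rotation as R
def cloud(cam,d):
    m=ctrl.camera_model(cam);K=np.array(m["intrinsics"]);T=np.array(m["extrinsics"])
    v,u=np.mgrid[:d.shape[0],:d.shape[1]]
    p=np.stack([(u-K[0,2])/K[0,0]*d,(v-K[1,2])/K[1,1]*d,d],-1)
    return (p-T[:3,3])@T[:3,:3]
def proj(cam,P):
    m=ctrl.camera_model(cam);K=np.array(m["intrinsics"]);T=np.array(m["extrinsics"])
    q=(np.atleast_2d(P)@T[:3,:3].T+T[:3,3])@K.T
    return q[:,:2]/q[:,2:]
E
python3 - <<'E'
from h import *
for c in("top","scene"):
    p,d=ctrl.read_camera(c); cv2.imwrite(f"pics/{c}0.png",p[:,:,::-1]); np.savez(f"{c}0.npz",p=p,d=d)
    P=cloud(c,d)
    for q in ("spare_center","seated_1_center","case","cover","handle","small_weight_center"):
        for r in ctrl.find_in(c,q)[:6]:
            u,v=np.round(r["uv"]).astype(int); print(c,q,round(r["score"],2),u,v,P[v,u].round(3))
print(ctrl.get_state())
E
```

```text
pics
top spare_center 0.4 360 223 [ 0.579 -0.203  0.009]
top seated_1_center 0.66 355 211 [ 0.603 -0.186  0.04 ]
top seated_1_center 0.64 297 234 [ 0.547 -0.044  0.044]
top seated_1_center 0.62 298 202 [ 0.626 -0.048  0.044]
top seated_1_center 0.55 412 214 [ 0.594 -0.323  0.043]
top seated_1_center 0.47 220 236 [0.549 0.145 0.009]
top seated_1_center 0.2 361 223 [ 0.574 -0.2    0.038]
top case 0.83 358 224 [ 0.576 -0.198  0.012]
top case 0.58 148 165 [0.718 0.318 0.058]
top cover 0.8 215 235 [0.546 0.151 0.046]
top cover 0.21 347 187 [ 0.664 -0.169  0.04 ]
top handle 0.87 218 234 [0.554 0.151 0.008]
top handle 0.47 358 221 [ 0.582 -0.196  0.023]
top small_weight_center 0.58 140 216 [0.599 0.344 0.017]
scene spare_center 0.68 239 262 [0.524 0.166 0.042]
scene spare_center 0.6 200 301 [0.462 0.287 0.029]
scene seated_1_center 0.74 349 202 [ 0.602 -0.187  0.038]
scene seated_1_center 0.74 302 214 [ 0.622 -0.054  0.027]
scene seated_1_center 0.51 312 236 [ 0.538 -0.042  0.029]
scene case 0.89 340 202 [ 0.627 -0.175  0.021]
scene cover 0.63 344 204 [ 0.607 -0.176  0.03 ]
scene cover 0.59
[... 197 characters left out ...]
'time': 0.7, 'qpos': array([-1.49500655e+00,  2.86220243e-01,  1.57666305e+00,  2.46609050e-06,
        1.27860596e+00, -1.49994977e-01]), 'dq': array([-0.00031674, -0.00105691,  0.0003548 ,  0.00143882,  0.00268205,
        0.00042129]), 'joint_efforts': array([ 7.77805362e-04, -4.05816221e+01, -2.92860925e+01, -1.44378882e-04,
        4.68819326e-04, -6.72213901e-06]), 'eef_pos': array([ 0.15114592, -0.65786132,  0.23139814]), 'tcp_rot': array([ 9.93634459e-01,  1.12652381e-01, -7.37932537e-07,  5.17124462e-05]), 'contact_force': array([-0.09899509, -0.02555953,  0.30762524]), 'wrist_torque': array([-0.0167539 , -0.01532795, -0.03106313]), 'finger_force': 0.0, 'opening': 1.002032909533229}
```

```bash
python3 - <<'E'
import cv2
a=cv2.imread("pics/top0.png")
cv2.imwrite("pics/topc.png",cv2.resize(a[120:320,100:460],(792,440),interpolation=cv2.INTER_CUBIC))
E
```

```text
(no output)
```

View pics/scene0.png

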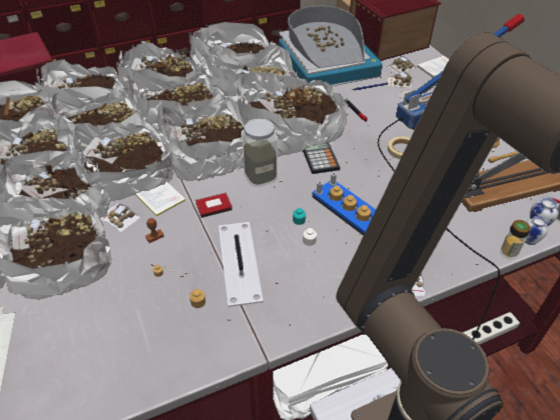

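View pics/topc.png

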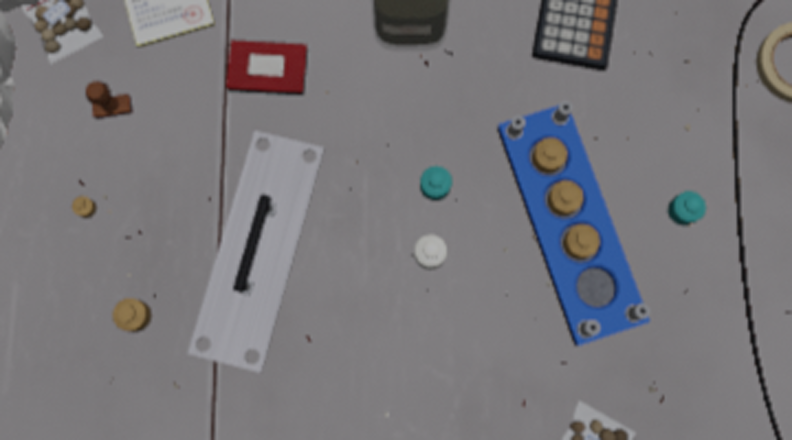

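The scene view shows the brass spare at (197,297), the cover at (240,262), and the case at (345,205), partly hidden by the arm. In the top crop, the empty pocket is at the near end of the case, full-image pixel (371,251).

Things that could be taken for the spare (top pixels):
- **Large brass weight, standing alone:** (159,263). This is my choice.
- **Small brass weight:** (138,214)
- **Turquoise look-alikes:** (298,203) and (412,214)
- **White look-alike:** (296,234)
- **Seated brass weights:** (350,191), (357,210) and (365,230)

I'll check the choice in a close crop and measure.

```bash
python3 - <<'E'
from h import *
for c in("top","scene"):
    f=np.load(f"{c}0.npz");p,d=f["p"],f["d"];P=cloud(c,d);h=cv2.cvtColor(p,cv2.COLOR_RGB2HSV)
    X,Y,Z=P[...,0],P[...,1],P[...,2]
    print(c,"cam",(-np.array(ctrl.camera_model(c)["extrinsics"])[:3,:3].T@np.array(ctrl.camera_model(c)["extrinsics"])[:3,3]).round(3))
    # spare
    brass=(h[...,0]>8)&(h[...,0]<28)&(h[...,1]>90)
    u0,v0=(159,263) if c=="top" else (197,297)
    m=np.zeros_like(brass);m[v0-14:v0+15,u0-14:u0+15]=1;m&=brass
    Q=P[m];print("spare n",m.sum(),Q[:,:2].mean(0).round(4),"zmax",Q[:,2].max().round(4),"box",Q.min(0).round(3),Q.max(0).round(3))
    k=m&(Z>.034);print(" knob",k.sum(),P[k].mean(0).round(4)); k=m&(Z>.025);print(" body top",k.sum(),P[k].mean(0).round(4))
    t=(abs(X-.5)<.15)&(abs(Y-.0)<.06)&(h[...,1]<40); print(" table z",np.median(Z[t]).round(4))
    # blue
    b=(h[...,0]>100)&(h[...,0]<125)&(h[...,1]>150)&(X>.4)&(X<.75)&(abs(Y+.19)<.15)&(Z>.012)&(Z<.03)
    Q=P[b];r=cv2.minAreaRect((Q[:,:2]*1000).astype(np.float32));print("case",b.sum(),r,Q[:,2].mean().round(4))
    k=(X>.4)&(X<.75)&(abs(Y+.19)<.12)&(Z>.035)&(Z<.07)
    n,l,s,ce=cv2.connectedComponentsWithStats(k.astype(np.uint8))
    for i in range(1,n):
        if s[i,4]>3: print("  blob",s[i,4],ce[i].round(1),P[l==i].mean(0).round(4),Z[l==i].max().round(3))
    # cover
    k=(X>.38)&(X<.72)&(abs(Y-.15)<.1)&(Z>.025)&(Z<.06);Q=P[k]
    r=cv2.minAreaRect((Q[:,:2]*1000).astype(np.float32));print("handle",k.sum(),r,Q.mean(0).round(4),Z[k].max())
    g=(h[...,1]<45)&(h[...,2]>(135))&(X>.38)&(X<.72)&(abs(Y-.15)<.1)&(Z<.02)
    n,l,s,ce=cv2.connectedComponentsWithStats(g.astype(np.uint8));i=1+s[1:,4].argmax();Q=P[l==i]
    print("cover",s[i],cv2.minAreaRect((Q[:,:2]*1000).astype(np.float32)),np.median(Q[:,2]))
a=np.load("top0.npz")["p"][:,:,::-1]
a1=cv2.resize(a[240:286,130:190],(400,307),interpolation=cv2.INTER_CUBIC)
a2=cv2.resize(a[200:246,110:170],(400,307),interpolation=cv2.INTER_CUBIC)
cv2.imwrite("pics/spare.png",np.hstack([a1,a2]))
E
```

```text
top cam [ 0.408 -0.006  0.979]
spare n 182 [0.4821 0.2828] zmax 0.9793 box [ 0.408 -0.006  0.011] [0.499 0.304 0.979]
 knob 58 [0.481  0.2825 0.0573]
 body top 161 [0.4822 0.2839 0.039 ]
 table z 0.0007
case 2147 ((584.4871826171875, -199.16928100585938), (260.20147705078125, 84.17027282714844), 17.612741470336914) 0.0221
  blob 49 [356.2 170.1] [ 0.7025 -0.1913  0.0546] 0.065
  blob 48 [334.8 177. ] [ 0.6855 -0.1381  0.0542] 0.063
  blob 162 [350.  189.7] [ 0.6563 -0.176   0.0422] 0.054
  blob 160 [357.4 209.4] [ 0.6065 -0.1918  0.0428] 0.056
  blob 169 [364.9 229.3] [ 0.5577 -0.2073  0.043 ] 0.057
  blob 52 [390.6 261.8] [ 0.4789 -0.2608  0.0546] 0.06
  blob 49 [368.3 269.1] [ 0.4623 -0.2077  0.0554] 0.062
handle 259 ((557.5232543945312, 154.00149536132812), (12.930242538452148, 109.55524444580078), 74.92098236083984) [0.5562 0.1531 0.0459] 0.05065875694136349
cover [ 185  179   62  111 3172] ((560.2352905273438, 155.5681915283203), (87.48748016357422, 268.447021484375), 75.5905532836914) 0.005248347222437395
scene cam [-0.276  0.423  1.064]
spare n 222 [0.4705 0.2909] zmax 1.0643 box [-0.276  0.272 -0.001] [0.496 0.423 1.064]
 knob 53 [0.4652 0.2913 0.0599]
 body top 139 [0.4716 0.2906 0.0402]
 table z -0.0011
case 785 ((612.02978515625, -190.49252319335938), (203.04319763183594, 89.35591888427734), 17.20090103149414) 0.0211
  blob 51 [333.5 176.3] [ 0.7012 -0.1915  0.0501] 0.062
  blob 53 [319.5 185.3] [ 0.6835 -0.1378  0.0498] 0.062
  blob 91 [336.3 190.3] [ 0.653  -0.1753  0.0427] 0.054
  blob 103 [349.8 200.3] [ 0.6033 -0.1903  0.0423] 0.054
  blob 103 [364.1 210.2] [ 0.5537 -0.2065  0.043 ] 0.056
handle 182 ((556.3214111328125, 153.7991943359375), (12.147072792053223, 110.7331314086914), 75.41043090820312) [0.5494 0.1557 0.0452] 0.052807653072055136
cover [ 184  210  123  120 7972] ((550.0006713867188, 149.9412841796875), (199.89634704589844, 339.966064453125), 89.98054504394531) 0.0009604176201776912
```

View pics/spare.png

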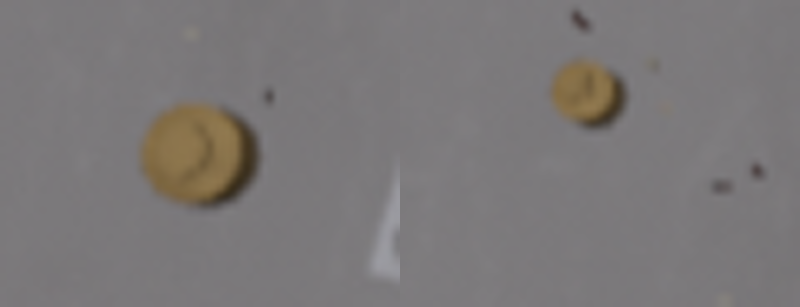

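The left crop shows a large brass weight with a knob at about (159,263), which is the spare. The right crop is the small bystander. Next I'll refine the poses by silhouette fitting and plan the first move.

```bash
cat >> h.py <<'E'
from scipy.optimize import minimize
def box(lx,ly,z0,z1): return np.array([[sx*lx/2,sy*ly/2,z] for sx in(-1,1) for sy in(-1,1) for z in(z0,z1)])
def cyl(x,y,r,z0,z1):
    a=np.linspace(0,2*np.pi,40,endpoint=False);return np.array([[x+r*np.cos(t),y+r*np.sin(t),z] for t in a for z in(z0,z1)])
S=8
def render(cam,parts,x,y,yaw,win,z=0):
    u0,v0,u1,v1=win;im=np.zeros(((v1-v0)*S,(u1-u0)*S),np.uint8)
    for q in parts:
        P=np.c_[q[:,:2]@R.from_euler('z',yaw).as_matrix()[:2,:2].T+[x,y],q[:,2]+z]
        uv=((proj(cam,P)+.5-[u0,v0])*S-.5)
        cv2.fillConvexPoly(im,cv2.convexHull(np.round(uv).astype(np.int32)),255)
    return cv2.resize(im,(u1-u0,v1-v0),interpolation=cv2.INTER_AREA)/255.
def fit(cam,parts,mask,win,x,y,yaw,turn=True,z=0):
    u0,v0,u1,v1=win;m=mask[v0:v1,u0:u1].astype(float)
    m=np.asarray(m)
    f=lambda s:np.sum((render(cam,parts,x+s[0]*1e-3,y+s[1]*1e-3,yaw+(s[2]*1e-2 if turn else 0),win,z)-m)**2)
    n=3 if turn else 2
    r=minimize(f,np.zeros(n),method="Nelder-Mead",options=dict(initial_simplex=np.vstack([np.zeros(n),4*np.eye(n)]),xatol=.02,fatol=.01))
    s=r.x;return round(x+s[0]*1e-3,4),round(y+s[1]*1e-3,4),round(np.degrees(yaw+(s[2]*1e-2 if turn else 0)),2),round(r.fun,1),int(m.sum())
WEIGHT=[cyl(0,0,.018,0,.031),cyl(0,0,.010,.031,.042)]
CASE=[box(.264,.084,0,.022)]+[cyl(sx*.118,sy*.028,.008,.02,.058) for sx in(-1,1) for sy in(-1,1)]+[cyl(x,0,.010,.022,.052) for x in()]
PLATE=[box(.264,.084,0,.005)]
E
python3 - <<'E'
from h import *
for c,w1,w2 in(("top",(140,244,180,284),(175,165,260,300)),("scene",(180,280,216,314),(205,210,275,315))):
    f=np.load(f"{c}0.npz");p,d=f["p"],f["d"];P=cloud(c,d);h=cv2.cvtColor(p,cv2.COLOR_RGB2HSV)
    X,Y,Z=P[...,0],P[...,1],P[...,2]
    brass=(h[...,0]>8)&(h[...,0]<28)&(h[...,1]>80)
    print(c,"spare",fit(c,WEIGHT,brass,w1,.48,.284,0,False))
    L=h[...,2].astype(float); 
    u0,v0,u1,v1=w2; print(" V plate/table pcts",np.percentile(L[v0:v1,u0:u1],[5,20,40,50,60,80]))
    t=145
    g=((L>t)&(h[...,1]<60)).astype(np.uint8);n,l,s,_=cv2.connectedComponentsWithStats(g[v0:v1,u0:u1]);i=1+s[1:,4].argmax()
    cs,_=cv2.findContours((l==i).astype(np.uint8),cv2.RETR_EXTERNAL,cv2.CHAIN_APPROX_NONE)
    m=np.zeros(g.shape,np.uint8);cv2.drawContours(m[v0:v1,u0:u1],cs,-1,1,-1)
    print(" plate",s[i],fit(c,PLATE,m,w2,.557,.154,np.radians(-14.7)))
    k=np.zeros_like(m);k[v0:v1,u0:u1]=(L<75)[v0:v1,u0:u1]
    hx=[box(.110,.012,.033,.047)]
    print(" handle",fit(c,hx,k&m,w2,.557,.154,np.radians(-14.7)))
    if c=="top":
        w3=(315,155,405,290);u0,v0,u1,v1=w3
        b=((h[...,0]>100)&(h[...,0]<125)&(h[...,1]>110)).astype(np.uint8)|(Z>.035)
        m=np.zeros_like(b);n,l,s,_=cv2.connectedComponentsWithStats(b[v0:v1,u0:u1]);i=1+s[1:,4].argmax()
        cs,_=cv2.findContours((l==i).astype(np.uint8),cv2.RETR_EXTERNAL,cv2.CHAIN_APPROX_NONE);cv2.drawContours(m[v0:v1,u0:u1],cs,-1,1,-1)
        print(" case",s[i],fit(c,CASE,m,w3,.583,-.1995,np.radians(17.6)))
        q=((h[...,1]<60)&(L<120)).astype(np.uint8)
        q[:]*=0; 
        # pocket floor: non-blue inside
        q=((b==0)&(abs(X-.51)<.03)&(abs(Y+.223)<.03)); vv,uu=np.nonzero(q);print(" pocket px",q.sum(),uu.mean(),vv.mean(),proj(c,[[.510,-.2228,.022],[.510,-.2228,.010]]))
E
```

```text
top spare (np.float64(0.4848), np.float64(0.2893), np.float64(0.0), np.float64(38.0), 190)
 V plate/table pcts [121. 124. 125. 126. 126. 157.]
 plate [  11   15   61  109 2987] (np.float64(0.5591), np.float64(0.155), np.float64(-14.57), np.float64(60.5), 3498)
 handle (np.float64(0.5595), np.float64(0.1539), np.float64(-14.8), np.float64(53.9), 218)
 case [  11   11   70  111 3095] (np.float64(0.5848), np.float64(-0.2014), np.float64(17.09), np.float64(100.2), 3671)
 pocket px 244 370.2827868852459 250.19672131147541 [[370.47018611 250.05185337]
 [369.39447688 250.58231273]]
scene spare (np.float64(0.4821), np.float64(0.2889), np.float64(0.0), np.float64(38.1), 225)
 V plate/table pcts [142. 172. 174. 176. 178. 221.]
 plate [   0    0   70  105 6921] (np.float64(0.56), np.float64(0.153), np.float64(-14.13), np.float64(4360.3), 7130)
 handle (np.float64(0.5588), np.float64(0.1541), np.float64(-15.81), np.float64(59.5), 116)
```

```bash
cat >> h.py <<'E'
def go(pos,yaw,p0=None,yaw0=None):
    "delta in tool axes from present pose; yaw=deg of tool x in world, tool down"
    s=ctrl.get_state();p0=s["eef_pos"] if p0 is None else p0
    R0=R.from_quat(s["tcp_rot"]) if yaw0 is None else R.from_euler('z',yaw0,degrees=True)*R.from_quat([1,0,0,0])
    R1=R.from_euler('z',yaw,degrees=True)*R.from_quat([1,0,0,0])
    return (R0.inv().apply(np.array(pos)-p0)).round(4),(R0.inv()*R1).as_rotvec().round(4)
E
python3 - <<'E'
from h import *
w=[(.43,-.45,.2),(.56,-.15,.2),(.54,.13,.2),(.483,.289,.10)]
print(go(w[0],17.5))
for a,b in zip(w,w[1:]): print(go(b,17.5,np.array(a),17.5))
E
```

```text
(array([ 0.3183, -0.1402,  0.0314]), array([ 0.0001,  0.    , -0.0796]))
(array([ 0.2142, -0.247 ,  0.    ]), array([0., 0., 0.]))
(array([ 0.0651, -0.2731,  0.    ]), array([0., 0., 0.]))
(array([-0.0065, -0.1688,  0.1   ]), array([0., 0., 0.]))
```

Request:
{"fn": "carry_out", "kwargs": {"deltas": [0.056, -0.024, 0.006, 0, 0, -0.016, 0.112, -0.048, 0.012, 0, 0, -0.032, 0.168, -0.073, 0.018, 0, 0, -0.048, 0.224, -0.098, 0.025, 0, 0, -0.064, 0.28, -0.123, 0.031, 0, 0, -0.08], "grip": 100}}

```text
time: 1.32
eef_pos: [0.3979, -0.474, 0.2004]
tcp_rot: [0.988, 0.152, 0.0, 0.0]
contact_force: [0.0, -0.7, -0.1]
opening: 1.002
finger_force: 0.0
```

Request:
{"fn": "carry_out", "kwargs": {"deltas": [0.043, -0.043, 0, 0, 0, 0, 0.085, -0.085, 0, 0, 0, 0, 0.128, -0.128, 0, 0, 0, 0, 0.17, -0.17, 0, 0, 0, 0, 0.21, -0.21, 0, 0, 0, 0]}}

```text
time: 1.95
eef_pos: [0.5343, -0.2099, 0.2007]
tcp_rot: [0.988, 0.152, 0.0, 0.0]
contact_force: [0.3, -1.0, 0.6]
opening: 1.0
finger_force: 0.0
```

```bash
python3 - <<'E'
from h import *
s=ctrl.get_state();print(s["time"],s["eef_pos"],s["qpos"])
w=[(.555,.05,.2),(.483,.289,.10)]
print(go(w[0],17.5))
for a,b in zip(w,w[1:]): print(go(b,17.5,np.array(a),17.5))
E
```

```text
1.95 [ 0.53431949 -0.20994482  0.20070691] [-5.51094033e-01  9.23904231e-02  1.85825582e+00  7.43709716e-05
  1.19006056e+00  7.13721579e-01]
(array([ 0.098 , -0.2416,  0.0006]), array([ 0.0006, -0.0006,  0.0005]))
(array([ 0.0032, -0.2496,  0.1   ]), array([0., 0., 0.]))
```

Request:
{"fn": "carry_out", "kwargs": {"deltas": [0.02, -0.05, 0, 0, 0, 0, 0.04, -0.1, 0, 0, 0, 0, 0.06, -0.15, 0, 0, 0, 0, 0.08, -0.2, 0, 0, 0, 0, 0.098, -0.242, 0, 0, 0, 0]}}

```text
time: 2.58
eef_pos: [0.5541, 0.0505, 0.2007]
tcp_rot: [0.988, 0.153, 0.0, 0.0]
contact_force: [-0.2, -0.6, -0.3]
opening: 0.996
finger_force: 0.0
```

Request:
{"fn": "carry_out", "kwargs": {"deltas": [0.001, -0.055, 0.02, 0, 0, 0, 0.002, -0.11, 0.04, 0, 0, 0, 0.003, -0.165, 0.06, 0, 0, 0, 0.003, -0.215, 0.08, 0, 0, 0, 0.003, -0.25, 0.1, 0, 0, 0]}}

```text
time: 3.2
eef_pos: [0.481, 0.2898, 0.1001]
tcp_rot: [0.988, 0.153, 0.0, -0.0]
contact_force: [-0.5, -0.1, -0.0]
opening: 0.996
finger_force: 0.0
```

```bash
python3 - <<'E'
from h import *
p,d=ctrl.read_camera("scene");cv2.imwrite("pics/scene1.png",p[:,:,::-1]);np.savez("scene1.npz",p=p,d=d)
pt,dt=ctrl.read_camera("top");cv2.imwrite("pics/top1.png",pt[:,:,::-1])
s=ctrl.get_state();print(s["time"],s["eef_pos"],s["qpos"])
c="scene";P=cloud(c,d);X,Y,Z=P[...,0],P[...,1],P[...,2];h=cv2.cvtColor(p,cv2.COLOR_RGB2HSV)
brass=(h[...,0]>8)&(h[...,0]<28)&(h[...,1]>80)
k=(X>.4)&(X<.75)&(abs(Y+.19)<.12)&(Z>.035)&(Z<.07)
n,l,st,ce=cv2.connectedComponentsWithStats(k.astype(np.uint8))
for i in range(1,n):
    if st[i,4]>3: print("  blob",st[i,4],ce[i].round(1),P[l==i].mean(0).round(4),Z[l==i].max().round(3))
b=(((h[...,0]>100)&(h[...,0]<125)&(h[...,1]>110))|k).astype(np.uint8)
w3=(300,165,420,270);u0,v0,u1,v1=w3
m=np.zeros_like(b);n,l,s,_=cv2.connectedComponentsWithStats(b[v0:v1,u0:u1]);i=1+s[1:,4].argmax()
cs,_=cv2.findContours((l==i).astype(np.uint8),cv2.RETR_EXTERNAL,cv2.CHAIN_APPROX_NONE);cv2.drawContours(m[v0:v1,u0:u1],cs,-1,1,-1)
a=np.radians(17.4)
par=CASE+[x for k in(78,26,-26) for x in (cyl(k*1e-3,0,.018,.01,.041),cyl(k*1e-3,0,.010,.041,.052))]
print("case",s[i],fit(c,par,m,w3,.584,-.2,a))
o=cv2.imread("pics/scene1.png");o[m>0]=(0.5*o[m>0]+[0,0,127]).astype(np.uint8)
A=cv2.resize(cv2.imread("pics/scene1.png")[150:330,170:430],(780,540))
cv2.imwrite("pics/s1c.png",A)
print(go((.483,.289,.014),17.5))
E
```

```text
3.3 [0.47872333 0.28980282 0.09777597] [3.62765032e-01 1.86878643e-01 1.95866447e+00 7.72454620e-04
 1.00093035e+00 1.62313706e+00]Traceback (most recent call last):
  File "<stdin>", line 13, in <module>
ValueError: attempt to get argmax of an empty sequence
```

```bash
python3 - <<'E'
from h import *
a=cv2.imread("pics/top1.png")[200:320,90:250];b=cv2.imread("pics/scene1.png")[200:350,140:300]
cv2.imwrite("pics/s1c.png",np.hstack([cv2.resize(a,(400,300)),cv2.resize(b,(400,375))[:300]]))
s=ctrl.get_state();print(s["eef_pos"],go((.483,.289,.014),17.5))
print(proj("top",s["eef_pos"]),proj("scene",s["eef_pos"]))
E
```

```text
[0.47872333 0.28980282 0.09777597] (array([0.0042, 0.0021, 0.0838]), array([-0.0004,  0.0049,  0.0046]))
[[147.85414347 262.09225272]] [[193.52807032 277.72544013]]
```

View pics/s1c.png

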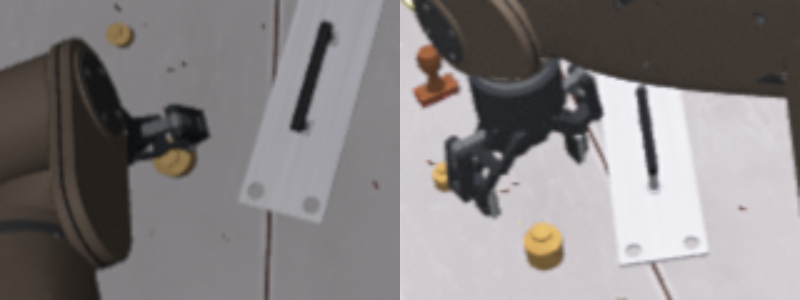

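The crop shows the open fingers straddling the spare (left part ~(175,160), right part ~(543,245)), with clear space on both sides. I'll descend.

Request:
{"fn": "carry_out", "kwargs": {"deltas": [0, 0, 0.03, 0, 0, 0, 0, 0, 0.042, 0, 0, 0, 0, 0, 0.042, 0, 0, 0, 0, 0, 0.042, 0, 0, 0]}}

```text
time: 3.8
eef_pos: [0.4828, 0.2876, 0.0595]
tcp_rot: [0.988, 0.152, 0.001, -0.0]
contact_force: [-1.1, -0.5, 0.6]
opening: 1.0
finger_force: 0.0
```

```bash
python3 - <<'E'
from h import *
s=ctrl.get_state();print(s["eef_pos"],go((.483,.289,.014),17.5))
E
```

```text
[0.48275056 0.28764569 0.05946214] (array([ 0.0006, -0.0012,  0.0455]), array([-0.0001, -0.0019, -0.0003]))
```

Request:
{"fn": "carry_out", "kwargs": {"deltas": [0, -0.001, 0.02, 0, 0, 0, 0, -0.001, 0.036, 0, 0, 0, 0, -0.001, 0.045, 0, 0, 0, 0, -0.001, 0.045, 0, 0, 0, 0, -0.001, 0.045, 0, 0, 0]}}

```text
time: 4.42
eef_pos: [0.4817, 0.2889, 0.0135]
tcp_rot: [0.988, 0.152, 0.0, -0.0]
contact_force: [0.3, 0.9, 0.3]
opening: 1.0
finger_force: 0.0
```

Request:
{"fn": "carry_out", "kwargs": {"deltas": [0, 0, 0, 0, 0, 0, 0, 0, 0, 0, 0, 0, 0, 0, 0, 0, 0, 0, 0, 0, 0, 0, 0, 0, 0, 0, 0, 0, 0, 0], "grip": 20, "grip_force": 40}}

```text
time: 5.05
eef_pos: [0.4817, 0.2891, 0.014]
tcp_rot: [0.988, 0.152, 0.0, -0.0]
contact_force: [-1.6, 0.2, 5.5]
opening: 0.386
finger_force: 40.2
```

Request:
{"fn": "carry_out", "kwargs": {"deltas": [0, 0, 0, 0, 0, 0, 0, 0, 0, 0, 0, 0, 0, 0, 0, 0, 0, 0, 0, 0, 0, 0, 0, 0]}}

```text
time: 5.55
eef_pos: [0.4817, 0.2891, 0.014]
tcp_rot: [0.988, 0.152, 0.0, -0.0]
contact_force: [-1.5, 1.2, 5.4]
opening: 0.386
finger_force: 40.3
```

Request:
{"fn": "carry_out", "kwargs": {"deltas": [0, 0, -0.015, 0, 0, 0, 0, 0, -0.045, 0, 0, 0, 0, 0, -0.086, 0, 0, 0, 0, 0, -0.086, 0, 0, 0, 0, 0, -0.086, 0, 0, 0]}}

```text
time: 6.18
eef_pos: [0.4805, 0.2882, 0.0983]
tcp_rot: [0.988, 0.152, -0.001, 0.0]
contact_force: [-0.7, 0.3, -2.8]
opening: 0.39
finger_force: 40.4
```

```bash
python3 - <<'E'
from h import *
p,d=ctrl.read_camera("scene");pt,dt=ctrl.read_camera("top")
np.savez("l.npz",p=p,d=d,pt=pt,dt=dt)
b=p[220:320,140:260,::-1];a=pt[210:310,100:220,::-1]
cv2.imwrite("pics/lift.png",np.hstack([cv2.resize(b,(400,333),interpolation=2),cv2.resize(a,(400,333),interpolation=2)]))
s=ctrl.get_state();print(s["time"],s["eef_pos"],s["opening"],s["finger_force"],s["contact_force"])
w=[s["eef_pos"],(.55,.05,.13),(.5098,-.2235,.10)]
for a,b in zip(w,w[1:]): print(go(b,17.5,np.array(a),17.5))
E
```

```text
6.275 [0.47990724 0.28805353 0.09714576] 0.38316608177809297 40.37466249195859 [-0.27288248  0.06703126 -2.55325089]
(array([-0.0047,  0.2481, -0.0329]), array([0., 0., 0.]))
(array([-0.1206,  0.2488,  0.03  ]), array([0., 0., 0.]))
```

View pics/lift.png

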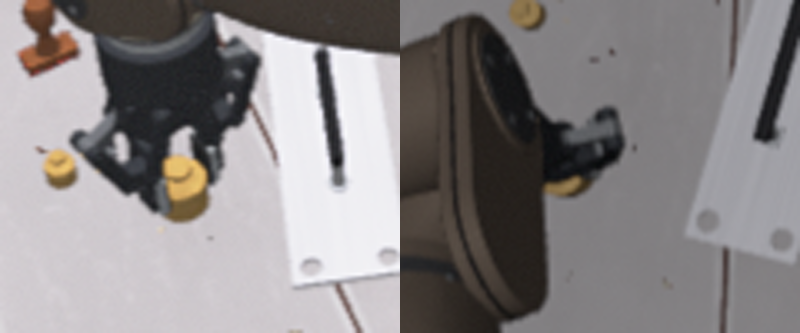

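The spare is lifted and upright: in the scene half it hangs at ~(183,190) between the fingers. Now I'll measure its offset from the TCP.

```bash
python3 - <<'E'
from h import *
f=np.load("l.npz");p,d=f["p"],f["d"];c="scene"
P=cloud(c,d);h=cv2.cvtColor(p,cv2.COLOR_RGB2HSV)
brass=(h[...,0]>8)&(h[...,0]<28)&(h[...,1]>80)
m=np.zeros_like(brass);m[262:292,180:212]=brass[262:292,180:212]
Q=P[m];print(m.sum(),Q.min(0).round(3),Q.max(0).round(3))
vv,uu=np.nonzero(m);print("px bbox",uu.min(),uu.max(),vv.min(),vv.max())
for z in(.080,.083,.086):
    print(z,fit(c,WEIGHT,m,(175,255,218,298),.476,.288,0,False,z))
E=np.array([.4799,.288,.0971])
for x in(.483,.480,.475,.47): print(x,[(proj(c,q+[x,.288,.0832]).min(0).round(1),proj(c,q+[x,.288,.0832]).max(0).round(1)) for q in WEIGHT])
E
```

```text
217 [-0.276  0.268  0.086] [0.491 0.423 1.064]
px bbox 188 202 267 285
0.08 (np.float64(0.4856), np.float64(0.2852), np.float64(0.0), np.float64(73.9), 217)
0.083 (np.float64(0.4834), np.float64(0.2856), np.float64(0.0), np.float64(75.4), 217)
0.086 (np.float64(0.4806), np.float64(0.2857), np.float64(0.0), np.float64(77.5), 217)
0.483 [(array([184.8, 265.3]), array([202.4, 286.4])), (array([187.8, 265. ]), array([197.4, 275.1]))]
0.48 [(array([185.2, 266.2]), array([202.8, 287.4])), (array([188.2, 265.9]), array([197.8, 276.1]))]
0.475 [(array([185.9, 267.8]), array([203.5, 289. ])), (array([188.9, 267.5]), array([198.5, 277.7]))]
0.47 [(array([186.5, 269.4]), array([204.2, 290.7])), (array([189.6, 269.2]), array([199.2, 279.4]))]
```

Request:
{"fn": "carry_out", "kwargs": {"deltas": [-0.001, 0.05, -0.015, 0, 0, 0, -0.002, 0.1, -0.033, 0, 0, 0, -0.003, 0.15, -0.033, 0, 0, 0, -0.004, 0.2, -0.033, 0, 0, 0, -0.005, 0.248, -0.033, 0, 0, 0]}}

```text
time: 6.9
eef_pos: [0.5505, 0.0491, 0.1304]
tcp_rot: [0.988, 0.152, -0.002, -0.0]
contact_force: [0.2, 0.8, -2.6]
opening: 0.389
finger_force: 40.6
```

Request:
{"fn": "carry_out", "kwargs": {"deltas": [-0.024, 0.05, 0, 0, 0, 0, -0.048, 0.1, 0, 0, 0, 0, -0.072, 0.15, 0, 0, 0, 0, -0.096, 0.2, 0, 0, 0, 0, -0.12, 0.248, 0.01, 0, 0, 0]}}

```text
time: 7.52
eef_pos: [0.5109, -0.2236, 0.1213]
tcp_rot: [0.988, 0.152, -0.0, -0.0]
contact_force: [0.2, 0.6, -1.9]
opening: 0.389
finger_force: 40.6
```

Request:
{"fn": "carry_out", "kwargs": {"deltas": [0, 0, 0, 0, 0, 0, 0, 0, 0, 0, 0, 0, 0, 0, 0, 0, 0, 0]}}

```text
time: 7.9
eef_pos: [0.5115, -0.2205, 0.1217]
tcp_rot: [0.988, 0.153, -0.0, -0.001]
contact_force: [-0.0, 0.2, -2.5]
opening: 0.389
finger_force: 40.7
```

```bash
python3 - <<'E'
from h import *
p,d=ctrl.read_camera("scene");pt,dt=ctrl.read_camera("top")
np.savez("o.npz",p=p,d=d,pt=pt,dt=dt)
b=p[140:260,290:434,::-1];a=pt[150:285,310:472,::-1]
cv2.imwrite("pics/over.png",np.hstack([cv2.resize(b,(400,333),interpolation=2),cv2.resize(a,(400,333),interpolation=2)]))
s=ctrl.get_state();print(s["time"],s["eef_pos"],s["opening"],s["qpos"],go((.5095,-.2235,.06),17.4))
E
```

```text
8.0 [ 0.51178307 -0.22060148  0.12220952] 0.3855034380542032 [-5.89076295e-01  1.46206192e-01  1.95432632e+00  1.07721880e-04
  1.04135710e+00  6.73926058e-01] (array([-0.003 ,  0.0021,  0.0622]), array([-0.0003,  0.0001,  0.0041]))
```

View pics/over.png

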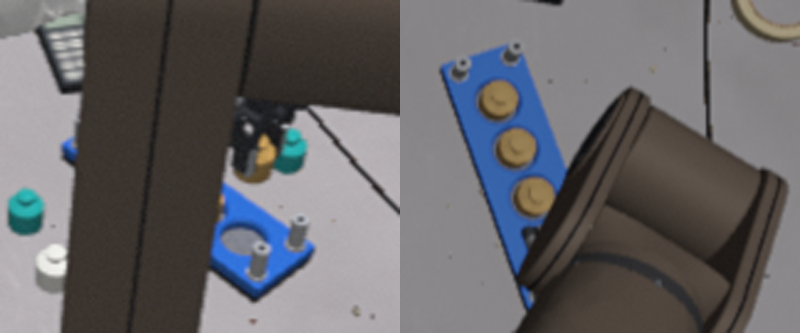

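The spare hangs over the case and the empty pocket shows at scene pixel ~(376,226). I'll cross-check the pocket position with the scene camera.

```bash
python3 - <<'E'
from h import *
f=np.load("o.npz");p,d=f["p"],f["d"];c="scene";h=cv2.cvtColor(p,cv2.COLOR_RGB2HSV);P=cloud(c,d)
a=np.radians(17.35);ax=np.array([np.cos(a),np.sin(a)]);ay=np.array([-ax[1],ax[0]]);C=np.array([.584,-.2002])
W=lambda x,y,z:np.r_[C+x*ax+y*ay,z]
blue=(h[...,0]>98)&(h[...,0]<128)&(h[...,1]>110)
# pocket hole: nonblue component containing seed
q=(~blue).astype(np.uint8);n,l,s,ce=cv2.connectedComponentsWithStats(q,connectivity=4)
i=l[226,377];print("pocket comp",s[i],ce[i])
print("pred mouth",proj(c,cyl(-.078,0,.022,.022,.022)@np.array([[ax[0],ax[1],0],[ay[0],ay[1],0],[0,0,1]])+[C[0],C[1],0]).reshape(-1,2).min(0),
 proj(c,cyl(-.078,0,.022,.022,.022)@np.array([[ax[0],ax[1],0],[ay[0],ay[1],0],[0,0,1]])+[C[0],C[1],0]).max(0))
print("pred posts",proj(c,[W(-.118,-.028,.058),W(-.118,.028,.058)]),"corners",proj(c,[W(-.132,-.042,.022),W(-.132,.042,.022)]))
cv2.imwrite("pics/pk.png",cv2.resize(p[205:255,355:415,::-1],(720,600),interpolation=cv2.INTER_CUBIC))
k=(P[...,2]>.04)&(P[...,2]<.07)&(np.hypot(P[...,0]-.47,P[...,1]+.235)<.05);n,l,s,ce=cv2.connectedComponentsWithStats(k.astype(np.uint8))
for i in range(1,n):
  if s[i,4]>5:print(s[i],ce[i],P[l==i].mean(0))
E
```

```text
pocket comp [370 222  18  20 190] [379.19473684 229.68947368]
pred mouth [368.82110737 218.66176374] [385.30808279 230.60853441]
pred posts [[397.59828738 218.3895    ]
 [383.54555787 228.74099374]] corners [[402.85068362 228.11890608]
 [382.10268162 243.79241736]]
[394 217   8   9  53] [397.75471698 220.8490566 ] [ 0.47626302 -0.26146487  0.05225756]
[381 227   7  10  53] [383.71698113 231.41509434] [ 0.45923121 -0.20783758  0.05197971]
```

View pics/pk.png

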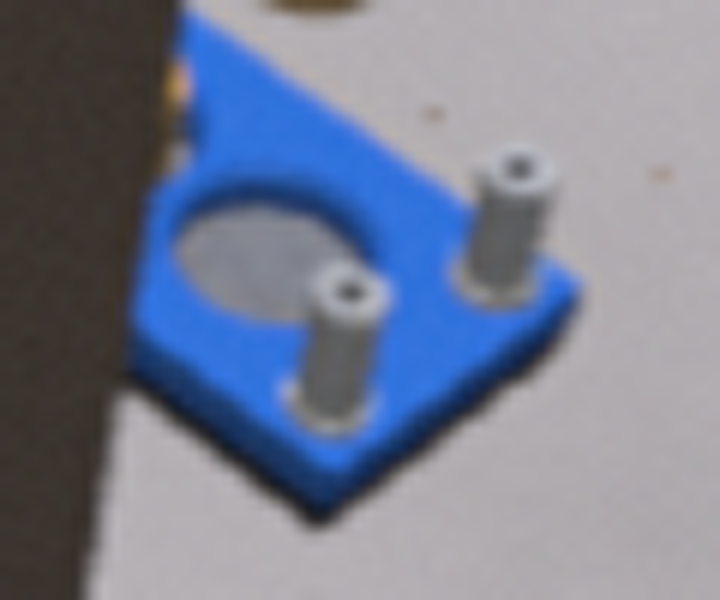

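The post holes at crop (520,166) and (351,291) map to (397.9,218.4) and (383.8,228.8). Both are within 0.4 px of my case pose, so I'll lower the weight.

Request:
{"fn": "carry_out", "kwargs": {"deltas": [-0.003, 0.002, 0.03, 0, 0, 0, -0.003, 0.002, 0.062, 0, 0, 0, -0.003, 0.002, 0.062, 0, 0, 0, -0.003, 0.002, 0.062, 0, 0, 0, -0.003, 0.002, 0.062, 0, 0, 0]}}

```text
time: 8.62
eef_pos: [0.5106, -0.2253, 0.0623]
tcp_rot: [0.988, 0.153, 0.001, 0.001]
contact_force: [0.6, -0.3, -2.3]
opening: 0.388
finger_force: 40.7
```

```bash
python3 - <<'E'
from h import *
s=ctrl.get_state();print(s["eef_pos"],go((.5095,-.2235,.025),17.4))
E
```

```text
[ 0.51060185 -0.22526208  0.06228682] (array([-0.0006, -0.0021,  0.0373]), array([ 0.0028, -0.0022,  0.0025]))
```

Request:
{"fn": "carry_out", "kwargs": {"deltas": [0, -0.001, 0.01, 0, 0, 0, 0, -0.001, 0.018, 0, 0, 0, 0, -0.001, 0.018, 0, 0, 0, 0, -0.001, 0.018, 0, 0, 0]}}

```text
time: 9.12
eef_pos: [0.5089, -0.2238, 0.0421]
tcp_rot: [0.988, 0.152, -0.0, -0.0]
contact_force: [0.4, -0.9, -2.2]
opening: 0.388
finger_force: 40.7
```

```bash
python3 - <<'E'
from h import *
s=ctrl.get_state();print(s["eef_pos"],go((.5095,-.2235,.025),17.4))
E
```

```text
[ 0.50892861 -0.22375572  0.04213671] (array([ 0.0006, -0.0001,  0.0171]), array([-0.0003,  0.0002,  0.002 ]))
```

Request:
{"fn": "carry_out", "kwargs": {"deltas": [0, 0, 0.006, 0, 0, 0, 0, 0, 0.012, 0, 0, 0, 0, 0, 0.017, 0, 0, 0, 0, 0, 0.017, 0, 0, 0, 0, 0, 0.017, 0, 0, 0]}}

```text
time: 9.75
eef_pos: [0.509, -0.2237, 0.0253]
tcp_rot: [0.988, 0.152, -0.0, -0.0]
contact_force: [-0.0, 0.0, -1.9]
opening: 0.385
finger_force: 40.7
```

Request:
{"fn": "carry_out", "kwargs": {"deltas": [0, 0, 0.001, 0, 0, 0, 0, 0, 0.001, 0, 0, 0]}}

```text
time: 10.0
eef_pos: [0.509, -0.2237, 0.0244]
tcp_rot: [0.988, 0.152, 0.0, 0.0]
contact_force: [0.4, 1.3, -1.9]
opening: 0.386
finger_force: 40.7
```

Request:
{"fn": "carry_out", "kwargs": {"deltas": [0, 0, 0, 0, 0, 0, 0, 0, 0, 0, 0, 0, 0, 0, 0, 0, 0, 0, 0, 0, 0, 0, 0, 0], "grip": 60}}

```text
time: 10.5
eef_pos: [0.5091, -0.2238, 0.0245]
tcp_rot: [0.988, 0.152, 0.0, 0.0]
contact_force: [0.5, -0.2, 0.1]
opening: 0.6
finger_force: 0.0
```

Request:
{"fn": "carry_out", "kwargs": {"deltas": [0, 0, -0.015, 0, 0, 0, 0, 0, -0.04, 0, 0, 0, 0, 0, -0.09, 0, 0, 0, 0, 0, -0.13, 0, 0, 0, 0, 0, -0.13, 0, 0, 0]}}

```text
time: 11.12
eef_pos: [0.5116, -0.2255, 0.1602]
tcp_rot: [0.988, 0.152, 0.004, 0.004]
contact_force: [-0.4, 0.1, -0.3]
opening: 0.604
finger_force: 0.0
```

```bash
python3 - <<'E'
from h import *
s=ctrl.get_state();print(s["eef_pos"],s["contact_force"])
w=[s["eef_pos"],(.555,-.02,.16),(.559,.1543,.10)]
for a,b in zip(w,w[1:]): print(go(b,-14.7,np.array(a),17.4))
E
```

```text
[ 0.5116017  -0.22547487  0.16019915] [-0.38243935  0.14256698 -0.30711764]
(array([ 0.1029, -0.1831,  0.0002]), array([0.    , 0.    , 0.5603]))
(array([ 0.0559, -0.1651,  0.06  ]), array([0.    , 0.    , 0.5603]))
```

Request:
{"fn": "carry_out", "kwargs": {"deltas": [0.02, -0.037, 0, 0, 0, 0.11, 0.041, -0.073, 0, 0, 0, 0.22, 0.062, -0.11, 0, 0, 0, 0.34, 0.083, -0.147, 0, 0, 0, 0.45, 0.103, -0.183, 0, 0, 0, 0.56]}}

```text
time: 11.75
eef_pos: [0.5516, -0.0167, 0.1536]
tcp_rot: [0.992, -0.129, -0.001, -0.0]
contact_force: [1.1, -0.5, 0.0]
opening: 0.594
finger_force: 0.0
```

```bash
python3 - <<'E'
from h import *
s=ctrl.get_state();print(s["eef_pos"],go((.559,.1543,.10),-14.7))
E
```

```text
[ 0.55161282 -0.01672275  0.15363372] (array([-0.0364, -0.1673,  0.0537]), array([ 0.0001,  0.0014, -0.0013]))
```

Request:
{"fn": "carry_out", "kwargs": {"deltas": [-0.01, -0.05, 0.01, 0, 0, 0, -0.02, -0.1, 0.03, 0, 0, 0, -0.036, -0.167, 0.054, 0, 0, 0, -0.036, -0.167, 0.054, 0, 0, 0, -0.036, -0.167, 0.054, 0, 0, 0]}}

```text
time: 12.38
eef_pos: [0.5586, 0.1528, 0.0995]
tcp_rot: [0.992, -0.126, -0.001, 0.0]
contact_force: [0.5, -0.4, 0.5]
opening: 0.598
finger_force: 0.0
```

```bash
python3 - <<'E'
from h import *
pt,dt=ctrl.read_camera("top");p,d=ctrl.read_camera("scene")
np.savez("c2.npz",pt=pt,dt=dt,p=p,d=d)
a=pt[150:290,310:430,::-1];b=p[190:310,170:290,::-1]
cv2.imwrite("pics/seat.png",np.hstack([cv2.resize(a,(400,467),interpolation=2),cv2.resize(b,(400,400),interpolation=2)[:467].copy() if 0 else cv2.resize(b,(400,467),interpolation=2)]))
P=cloud("top",dt);X,Y,Z=P[...,0],P[...,1],P[...,2]
k=(X>.4)&(X<.75)&(abs(Y+.19)<.12)&(Z>.035)&(Z<.07)
n,l,s,ce=cv2.connectedComponentsWithStats(k.astype(np.uint8))
for i in range(1,n):
    if s[i,4]>3: print("  blob",s[i,4],ce[i].round(1),P[l==i].mean(0).round(4),Z[l==i].max().round(3))
s=ctrl.get_state();print(s["time"],s["eef_pos"],go((.559,.1543,.06),-14.7))
E
```

```text
blob 52 [356.2 170.2] [ 0.7025 -0.1912  0.054 ] 0.062
  blob 47 [334.8 176.9] [ 0.6855 -0.1381  0.0549] 0.062
  blob 162 [350.2 189.7] [ 0.6563 -0.1766  0.0424] 0.055
  blob 159 [357.4 209.2] [ 0.607  -0.1916  0.0431] 0.056
  blob 169 [364.8 229.4] [ 0.5575 -0.2072  0.043 ] 0.057
  blob 175 [372.6 249.3] [ 0.5095 -0.2232  0.0427] 0.057
  blob 55 [390.5 261.8] [ 0.4789 -0.2609  0.0533] 0.063
  blob 50 [368.2 269.1] [ 0.4623 -0.2076  0.0552] 0.063
12.475 [0.55962776 0.15148004 0.10072428] (array([-0.0013, -0.0026,  0.0407]), array([ 0.0002, -0.0006,  0.0015]))
```

View pics/seat.png

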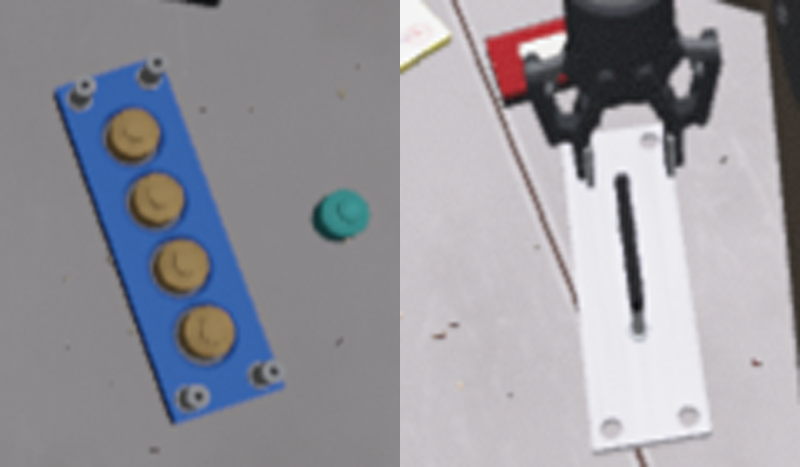

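The left crop shows all four weights seated, with the spare at ~(207,333) at the same height as the others. The right crop shows the gripper above the handle. I'll descend onto the handle.

Request:
{"fn": "carry_out", "kwargs": {"deltas": [-0.001, -0.001, 0.02, 0, 0, 0, -0.001, -0.001, 0.042, 0, 0, 0, -0.001, -0.001, 0.042, 0, 0, 0, -0.001, -0.001, 0.042, 0, 0, 0]}}

```text
time: 12.98
eef_pos: [0.5588, 0.1531, 0.0584]
tcp_rot: [0.992, -0.127, 0.0, -0.0]
contact_force: [-0.5, 0.3, -0.8]
opening: 0.598
finger_force: 0.0
```

```bash
python3 - <<'E'
from h import *
s=ctrl.get_state();print(s["time"],s["eef_pos"],s["contact_force"],go((.559,.1543,.021),-14.7))
E
```

```text
12.975 [0.55881826 0.15310315 0.05843256] [-0.5211965   0.32347962 -0.79932395] (array([-0.0001, -0.0012,  0.0374]), array([-0.    , -0.0002,  0.0014]))
```

Request:
{"fn": "carry_out", "kwargs": {"deltas": [0, -0.001, 0.015, 0, 0, 0, 0, -0.001, 0.03, 0, 0, 0, 0, -0.001, 0.038, 0, 0, 0, 0, -0.001, 0.038, 0, 0, 0, 0, -0.001, 0.038, 0, 0, 0]}}

```text
time: 13.6
eef_pos: [0.5591, 0.1547, 0.0205]
tcp_rot: [0.992, -0.127, 0.0, -0.0]
contact_force: [0.6, 0.8, -1.1]
opening: 0.598
finger_force: 0.0
```

Request:
{"fn": "carry_out", "kwargs": {"deltas": [0, 0, 0, 0, 0, 0, 0, 0, 0, 0, 0, 0, 0, 0, 0, 0, 0, 0, 0, 0, 0, 0, 0, 0, 0, 0, 0, 0, 0, 0], "grip": 0, "grip_force": 80}}

```text
time: 14.22
eef_pos: [0.5593, 0.1548, 0.0211]
tcp_rot: [0.992, -0.127, 0.0, -0.0]
contact_force: [-1.6, 0.9, 4.6]
opening: 0.123
finger_force: 78.9
```

Request:
{"fn": "carry_out", "kwargs": {"deltas": [0, 0, 0, 0, 0, 0, 0, 0, 0, 0, 0, 0]}}

```text
time: 14.48
eef_pos: [0.5593, 0.1548, 0.0211]
tcp_rot: [0.992, -0.127, 0.0, -0.0]
contact_force: [-0.9, 1.3, 5.3]
opening: 0.124
finger_force: 78.9
```

Request:
{"fn": "carry_out", "kwargs": {"deltas": [0, 0, -0.01, 0, 0, 0, 0, 0, -0.04, 0, 0, 0, 0, 0, -0.08, 0, 0, 0, 0, 0, -0.12, 0, 0, 0, 0, 0, -0.12, 0, 0, 0]}}

```text
time: 15.1
eef_pos: [0.561, 0.1547, 0.1438]
tcp_rot: [0.992, -0.127, 0.004, -0.001]
contact_force: [-0.6, 0.4, -2.5]
opening: 0.126
finger_force: 78.4
```

```bash
python3 - <<'E'
from h import *
s=ctrl.get_state();print(s["time"],s["eef_pos"],s["contact_force"],s["wrist_torque"],s["opening"])
w=[s["eef_pos"],(.575,-.03,.14),(.584,-.2002,.14)]
print(go(w[1],1.5,w[0],-14.7),go(w[2],17.35,np.array(w[1]),1.5))
E
```

```text
15.1 [0.56098444 0.15474633 0.1437894 ] [-0.59835242  0.37383293 -2.45121577] [-0.01122861 -0.01445273  0.0415765 ] 0.12594324437357018
(array([0.0604, 0.1751, 0.0038]), array([ 0.    ,  0.    , -0.2827])) (array([0.0045, 0.1704, 0.    ]), array([ 0.    ,  0.    , -0.2766]))
```

Request:
{"fn": "carry_out", "kwargs": {"deltas": [0.006, 0.018, 0, 0, 0, -0.03, 0.018, 0.053, 0, 0, 0, -0.09, 0.032, 0.095, 0, 0, 0, -0.16, 0.046, 0.137, 0, 0, 0, -0.22, 0.06, 0.175, 0, 0, 0, -0.28]}}

```text
time: 15.72
eef_pos: [0.5709, -0.0309, 0.1371]
tcp_rot: [1.0, 0.014, -0.003, -0.001]
contact_force: [0.6, 0.2, -3.9]
opening: 0.123
finger_force: 78.3
```

Request:
{"fn": "carry_out", "kwargs": {"deltas": [0.001, 0.042, 0, 0, 0, -0.07, 0.002, 0.084, 0, 0, 0, -0.14, 0.003, 0.126, 0, 0, 0, -0.2, 0.004, 0.155, 0, 0, 0, -0.26, 0.004, 0.17, 0, 0, 0, -0.28]}}

```text
time: 16.35
eef_pos: [0.5794, -0.2008, 0.1368]
tcp_rot: [0.988, 0.152, -0.002, -0.001]
contact_force: [0.7, 0.5, -3.9]
opening: 0.125
finger_force: 78.3
```

Request:
{"fn": "carry_out", "kwargs": {"deltas": [0, 0, 0, 0, 0, 0, 0, 0, 0, 0, 0, 0, 0, 0, 0, 0, 0, 0, 0, 0, 0, 0, 0, 0]}}

```text
time: 16.85
eef_pos: [0.5813, -0.1989, 0.1402]
tcp_rot: [0.988, 0.153, -0.0, -0.0]
contact_force: [-0.4, 0.8, -2.9]
opening: 0.123
finger_force: 78.4
```

```bash
python3 - <<'E'
from h import *
s=ctrl.get_state();print(s["time"],s["eef_pos"],s["contact_force"],s["wrist_torque"],s["opening"],go((.584,-.2002,.11),17.35))
pt,dt=ctrl.read_camera("top");p,d=ctrl.read_camera("scene")
np.savez("c3.npz",pt=pt,dt=dt,p=p,d=d)
a=pt[140:300,300:430,::-1];b=p[150:260,290:430,::-1]
cv2.imwrite("pics/plate.png",np.hstack([cv2.resize(a,(400,492),interpolation=2),cv2.resize(b,(400,314),interpolation=2).copy() if 0 else cv2.copyMakeBorder(cv2.resize(b,(400,314),interpolation=2),0,178,0,0,0)]))
E
```

```text
16.85 [ 0.58126607 -0.19890323  0.1402446 ] [-0.40722519  0.76466445 -2.94100529] [ 0.0314056  -0.04826148  0.02834633] 0.12312297173389758 (array([0.0022, 0.0021, 0.0302]), array([-0.0002,  0.0001,  0.0039]))
```

View pics/plate.png

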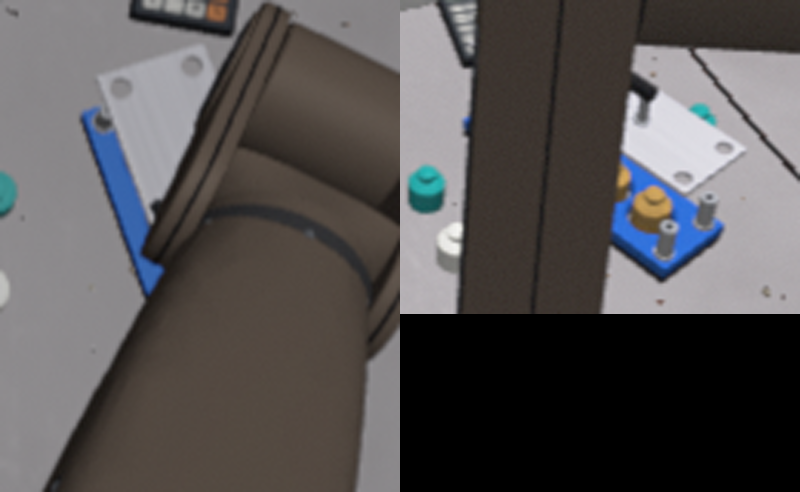

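The plate is held level with the holes free: top camera ~(339,168) and (362,161), scene ~(389,212) and (403,202). I'll go down to 2 cm above the posts, then measure these holes.

Request:
{"fn": "carry_out", "kwargs": {"deltas": [0.001, 0.001, 0.01, 0, 0, 0.002, 0.002, 0.002, 0.025, 0, 0, 0.004, 0.002, 0.002, 0.036, 0, 0, 0.004, 0.002, 0.002, 0.041, 0, 0, 0.004, 0.002, 0.002, 0.041, 0, 0, 0.004]}}

```text
time: 17.58
eef_pos: [0.5834, -0.2008, 0.0985]
tcp_rot: [0.989, 0.15, -0.001, -0.0]
contact_force: [-0.2, -0.5, -3.6]
opening: 0.125
finger_force: 78.4
```

Request:
{"fn": "carry_out", "kwargs": {"deltas": [0, 0, 0, 0, 0, 0, 0, 0, 0, 0, 0, 0, 0, 0, 0, 0, 0, 0, 0, 0, 0, 0, 0, 0, 0, 0, 0, 0, 0, 0]}}

```text
time: 18.2
eef_pos: [0.5838, -0.201, 0.0994]
tcp_rot: [0.989, 0.15, 0.0, 0.0]
contact_force: [-0.2, -0.0, -2.2]
opening: 0.124
finger_force: 78.4
```

```bash
cat > m.py <<'E'
from h import *
import sys
s=ctrl.get_state();print(s["time"],s["eef_pos"],s["contact_force"],go((.584,-.2002,.099),17.35))
pt,dt=ctrl.read_camera("top");p,d=ctrl.read_camera("scene")
C=np.array([.584,-.2002]);Rm=R.from_euler('z',17.35,degrees=True).as_matrix()[:2,:2]
zt=s["eef_pos"][2]-.0211+.005
ims=[]
H=[]
for c,im,dd,sx in(("top",pt,dt,1),("scene",p,d,-1)):
    P=cloud(c,dd);g=im.astype(float).mean(2)
    for sy in(1,-1):
        w=np.r_[C+Rm@[sx*.118,sy*.028],zt];u,v=proj(c,w)[0]
        # plate height near hole
        yy,xx=np.mgrid[:420,:560];r=np.hypot(xx-u,yy-v)
        ring=(r<9)&(r>4.5)&(abs(P[...,2]-zt)<.012)
        # hole: darker than plate inside radius
        near=(r<9);pl=np.percentile(g[near],80)
        wt=np.where(r<6.5,np.clip(pl*0.93-g,0,None),0);uc,vc=(wt*xx).sum()/wt.sum(),(wt*yy).sum()/wt.sum()
        m=ctrl.camera_model(c);K=np.array(m["intrinsics"]);T=np.array(m["extrinsics"])
        ray=T[:3,:3].T@np.linalg.inv(K)@[uc,vc,1];o=-T[:3,:3].T@T[:3,3];X=o+ray*(zt-o[2])/ray[2]
        e=Rm.T@(X[:2]-w[:2])
        print(c,sx,sy,"pred",(u.round(1),v.round(1)),"meas",uc.round(1),vc.round(1),"err case mm",(e*1000).round(1),"plate z",np.median(P[...,2][ring]).round(4),ring.sum(),"exp",zt.round(4))
    u,v=proj(c,np.r_[C+Rm@[sx*.118,0],zt])[0].astype(int)
    ims.append(cv2.resize(im[v-20:v+25,u-24:u+24,::-1],(400,375),interpolation=cv2.INTER_CUBIC))
cv2.imwrite(sys.argv[1],np.hstack(ims))
E
python3 m.py pics/m1.png
```

```text
18.2 [ 0.5837786  -0.20096566  0.09939259] [-0.18496305 -0.01811348 -2.21748101] (array([ 0.0004, -0.0007,  0.0004]), array([ 0.0001, -0.0001, -0.001 ]))
top 1 1 pred (np.float64(336.4), np.float64(172.3)) meas 335.9 172.6 err case mm [-0.3  1.3] plate z 0.0836 114 exp 0.0833
top 1 -1 pred (np.float64(358.6), np.float64(165.4)) meas 359.5 164.8 err case mm [ 0.8 -2.5] plate z 0.0835 127 exp 0.0833
scene -1 1 pred (np.float64(385.0), np.float64(222.0)) meas 384.3 224.4 err case mm [-4.5  8. ] plate z 0.0832 127 exp 0.0833
scene -1 -1 pred (np.float64(399.2), np.float64(211.6)) meas 401.0 211.1 err case mm [-1.8 -4.9] plate z 0.0838 127 exp 0.0833
```

View pics/m1.png

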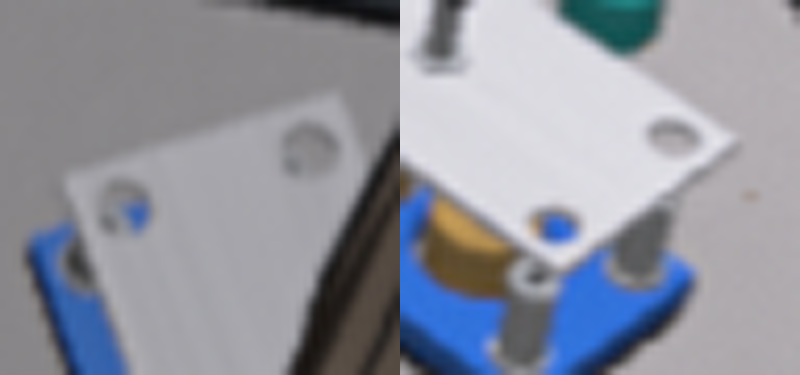

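Reading the crop, the holes are at top (337.4,172.5) and (359.9,165.6), and scene (385.9,222.8) and (400.3,211.9). Both cameras put them about 1 px to the −y side of the prediction. I'll refine this and compare with the post holes by the same method.

```bash
cat > m2.py <<'E'
from h import *
C=np.array([.584,-.2002]);Rm=R.from_euler('z',17.35,degrees=True).as_matrix()[:2,:2]
def back(c,uv,z):
    m=ctrl.camera_model(c);K=np.array(m["intrinsics"]);T=np.array(m["extrinsics"])
    ray=T[:3,:3].T@np.linalg.inv(K)@[uv[0],uv[1],1];o=-T[:3,:3].T@T[:3,3];return (o+ray*(z-o[2])/ray[2])[:2]
def hole(im,guess,r=5.2):
    # sub-pixel centre of the non-plate blob about guess, iterated
    f=8;x0,y0=int(guess[0])-9,int(guess[1])-9
    a=cv2.resize(im[y0:y0+19,x0:x0+19],None,fx=f,fy=f,interpolation=cv2.INTER_CUBIC).astype(float)
    yy,xx=np.mgrid[:a.shape[0],:a.shape[1]];U=(xx+.5)/f-.5+x0;V=(yy+.5)/f-.5+y0
    q=np.array(guess,float)
    rr=np.hypot(U-q[0],V-q[1]);pl=np.median(a[(rr>4.2)&(rr<5.6)],0)
    D=np.abs(a-pl).max(2);hi=np.percentile(D[rr<3],50)
    B=((D>hi*.5)).astype(np.uint8)
    n,l,s,ce=cv2.connectedComponentsWithStats(B)
    i=np.bincount(l[(rr<2)&(l>0)]).argmax();cs,_=cv2.findContours((l==i).astype(np.uint8),cv2.RETR_EXTERNAL,cv2.CHAIN_APPROX_NONE)
    h=cv2.convexHull(cs[0]);M=cv2.moments(h);return np.array([(M["m10"]/M["m00"]+.5)/f-.5+x0,(M["m01"]/M["m00"]+.5)/f-.5+y0]),M["m00"]/f/f
if __name__=="__main__":
    import sys
    s=ctrl.get_state();print(s["time"],s["eef_pos"]);zt=s["eef_pos"][2]-.0161
    off=np.array([float(sys.argv[1]),float(sys.argv[2])])*1e-3
    for c,sx in(("top",1),("scene",-1)):
        im,_=ctrl.read_camera(c)
        for sy in(1,-1):
            w=C+Rm@[sx*.118,sy*.028];g=proj(c,np.r_[w+off,zt])[0]
            uv,A=hole(im,g);print(c,sx,sy,uv.round(2),"area",round(A,1),"err world mm",((back(c,uv,zt)-w)*1000).round(1))
    if len(sys.argv)>3:
        for c,im,px in(("top",np.load("c2.npz")["pt"],0),("scene",np.load("o.npz")["p"],0)):
            for sx in(-1,1):
                for sy in(1,-1):
                    if c=="scene" and sx==1: continue
                    w=C+Rm@[sx*.118,sy*.028];u,v=proj(c,np.r_[w,.058])[0];x0,y0=int(u)-6,int(v)-6
                    a=cv2.resize(im[y0:y0+13,x0:x0+13],None,fx=8,fy=8,interpolation=cv2.INTER_CUBIC).astype(float).mean(2)
                    yy,xx=np.mgrid[:104,:104];U=(xx+.5)/8-.5+x0;V=(yy+.5)/8-.5+y0;r=np.hypot(U-u,V-v)
                    t=np.where(r<1.8,a,999);vv,uu=np.unravel_index(t.argmin(),t.shape)
                    uv=np.array([U[vv,uu],V[vv,uu]]);print(c,"post",sx,sy,uv.round(2),"pred",(u.round(2),v.round(2)),"err mm",((back(c,uv,.058)-w)*1000).round(1))
E
python3 m2.py 0.5 -2.3 posts
```

```text
18.3 [ 0.58373302 -0.20093025  0.09929945]
top 1 1 [337.53 172.53] area 37.9 err world mm [-0.5 -2.6]
top 1 -1 [359.55 165.55] area 38.5 err world mm [-0.2 -2.3]
scene -1 1 [386.11 222.63] area 23.7 err world mm [-3.1 -1.4]
scene -1 -1 [400.39 211.94] area 24.7 err world mm [-2.2 -2.2]
top post -1 1 [369.06 268.31] pred (np.float64(368.9), np.float64(268.72)) err mm [ 0.9 -0.4]
top post -1 -1 [391.69 260.94] pred (np.float64(391.52), np.float64(261.29)) err mm [ 0.8 -0.4]
top post 1 1 [335.06 174.94] pred (np.float64(335.0), np.float64(175.44)) err mm [ 1.3 -0.2]
top post 1 -1 [356.69 168.19] pred (np.float64(356.63), np.float64(168.74)) err mm [ 1.4 -0.2]
scene post -1 1 [383.81 228.94] pred (np.float64(383.55), np.float64(228.74)) err mm [-0.9 -0.3]
scene post -1 -1 [397.81 218.56] pred (np.float64(397.6), np.float64(218.39)) err mm [-0.8 -0.2]
```

Relative to the posts, both cameras say the plate is off by about (−1.75, −1.9) mm. In the tool frame the correction is (+2.2, −1.3) mm.

Request:
{"fn": "carry_out", "kwargs": {"deltas": [0.0011, -0.0007, 0, 0, 0, 0, 0.0022, -0.0013, 0, 0, 0, 0, 0.0022, -0.0013, 0, 0, 0, 0, 0.0022, -0.0013, 0, 0, 0, 0, 0.0022, -0.0013, 0, 0, 0, 0]}}

```text
time: 19.02
eef_pos: [0.5855, -0.1991, 0.0993]
tcp_rot: [0.989, 0.15, -0.0, -0.0]
contact_force: [0.1, 0.4, -2.6]
opening: 0.123
finger_force: 78.4
```

Request:
{"fn": "carry_out", "kwargs": {"deltas": [0, 0, 0, 0, 0, 0, 0, 0, 0, 0, 0, 0, 0, 0, 0, 0, 0, 0, 0, 0, 0, 0, 0, 0, 0, 0, 0, 0, 0, 0]}}

```text
time: 19.65
eef_pos: [0.5855, -0.1991, 0.0993]
tcp_rot: [0.989, 0.15, 0.0, 0.0]
contact_force: [-0.2, -0.2, -2.3]
opening: 0.121
finger_force: 78.4
```

```bash
python3 m2.py 0.5 -0.5; python3 m2.py 0.5 -0.5
```

```text
19.65 [ 0.58548674 -0.19909014  0.09934013]
top 1 1 [336.8  171.84] area 38.2 err world mm [ 1.2 -1. ]
top 1 -1 [358.83 165.02] area 38.4 err world mm [ 1.1 -0.6]
scene -1 1 [385.11 222.41] area 23.0 err world mm [-1.4  0.5]
scene -1 -1 [399.4  211.73] area 23.3 err world mm [-0.6 -0.2]
19.75 [ 0.58546528 -0.19906805  0.09930606]
top 1 1 [336.77 171.84] area 38.5 err world mm [ 1.2 -0.9]
top 1 -1 [358.83 165.02] area 38.3 err world mm [ 1.1 -0.6]
scene -1 1 [385.11 222.4 ] area 23.0 err world mm [-1.4  0.5]
scene -1 -1 [399.4  211.71] area 22.8 err world mm [-0.5 -0.3]
```

Relative to the posts the holes are now within about 0.6 mm, and the plate is level, still and 2 cm above them. Handing in.

```bash
python3 -c "
from plant import ctrl
s=ctrl.get_state();print(s['time'],abs(s['dq']).max());print(ctrl.sign_off())"
```

```text
19.85 0.0013443528411475683
the job is handed in; nothing more can be done
None
```

I stood the spare brass weight in the empty pocket and handed the job in at 19.9 s. The arm holds the cover plate still and level 2 cm above the posts, its holes within about 0.6 mm of centre by camera; the verdict was not shown.

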